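# One turn on the glue press

### The job

A driftwood medallion lies in the small glue press: push the press's hand wheel clockwise (seen from above) through exactly one full turn by its upright red knob, so that the knob comes back to the yellow pointer where it started, and no further. Push the knob round with the fingertips or the outside of the fingers; do not take it between the fingers, and leave everything else on the bench where it is.

Things in the scene. Friction and masses are not known exactly. Their poses are not given: they have to be found in the camera images.
- wheel (a joint): turn of the hand wheel: 0 at the start with the knob at the yellow pointer, growing clockwise seen from above (6.283 rad = one turn; the knob is then at the pointer again). It has stiff friction (about 2.5 N at the knob) and stays where it is left, with no coasting. Each turn lowers the press's pad by 10 mm; the wheel itself stays at its height. Nothing stops it at one turn
- wheel_center (a point): centre of the hand wheel, on its upright axis, in the mid plane of its rim, 192 mm above the table. Dark wheel with three spokes (the knob's spoke is bright), round rim of 90 mm mean radius and 16 mm thick (top of the rim 200 mm above the table, hub top 208 mm including its screw end). Site axes do not matter except z up
- knob_center (a point): centre (half-way up) of the red upright knob on the rim, at 90 mm from the wheel's axis and 34 mm above wheel_center: a cylinder 30 mm in diameter and 46 mm tall, from 203 to 249 mm above the table; it spins freely on its own pin. At its foot a steel boss 26 mm across. Above the rim there is nothing else within 120 mm of the wheel's axis
- mark (a point): top of the tip of the fixed yellow pointer, 122 mm from the wheel's axis just outside the rim, 196 mm above the table (lower than the rim's top). The pointer's direction from the wheel's axis is where the knob starts and must finish; it differs from start to start
- press: the press, fixed to the bench: teal base 260 x 280 x 30 mm (origin under its centre), two steel columns, a teal cross beam along its y axis with top 170 mm above the table; the wheel stands centred above it
- knob: the red knob as a body; origin at the centre of its underside, 203 mm above the table (it spins, so its yaw means nothing)
- glue: white glue bottle, 54 mm across, 150 mm tall; bystander near the press, origin under its middle. Leave it alone
- jar: glass jar with steel lid, 70 mm across, 90 mm tall; bystander near the press, origin under its middle. Leave it alone
- cup: open blue cup, 70 mm across, 85 mm tall; bystander near the press, origin under its middle. Leave it alone
- brush: paint brush lying flat, 200 mm long and 42 mm wide; bystander near the press, origin under its middle. Leave it alone
- offcut: light wooden offcut 26 x 60 x 18 mm lying on the press's base; bystander near the press, origin under its middle. Leave it alone
- stick: grey driftwood stick 150 x 18 x 14 mm lying on the press's base; bystander near the press, origin under its middle. Leave it alone
- pot: small terracotta pot, 66 mm across, 60 mm tall; bystander near the press, origin under its middle. Leave it alone

How it is judged:
By the outcome, as a careful person would: the job done as asked, in the order asked, and still so for the second after the job is handed in, with the robot touching nothing.
It also fails if it takes over 64 s, if anything falls off the work surface, if the arm or the gripper's body presses on something with over 40 N, if the wrist force passes 120 N, or if a joint passes its speed limit or range.

### The arm

A 7-joint arm with a two-finger parallel gripper is mounted at the origin on the work surface. World frame = base frame: x ahead of the robot, y to its left, z up, the work surface at z = 0. Lengths are in m, angles in rad, forces in N, time in s.
With the tool pointing down it reaches from about 0.4 to 0.875 m from the base axis. Payload 6.5 kg.
Tool frame: the origin (TCP) lies midway between the tips of the shut fingers; the grasp point (between the pads) lies 19 mm behind it (arm.tcp_to_grasp is the y of the grasp point in the tool frame, in m); y points along the fingers, z is the direction in which the jaws open and shut, and the axes are right-handed (so a half turn about y gives the same grasp; the last joint's range is limited). The gripper opens to 85 mm and grips with 20 to 120 N. Pads are 22 mm wide; open, the fingers measure 114 mm over their backs; the gripper's body (76 mm by 85 mm) begins 54 mm behind the grasp point. The pads swing forward as they close: fully open they stand 13 mm farther back than shut.
Start: joints at [-1.246, 0.536, -0.004, 1.538, 0.003, 1.067, -0.071], TCP at [0.248, 0.601, 0.204] pointing down, gripper open.
Joint ranges: [-2.7, 2.7], [-0.37, 2.16], [-1.27, 1.26], [0.24, 2.4], [-1.31, 4.45], [0.19, 1.91], [-2.76, 2.76]. Speed limits (rad/s): [2.39, 2.39, 3.14, 3.14, 3.14, 3.14, 3.14].

### API

Orientations are given as [roll, pitch, yaw] about the fixed x, y, z axes, in that order (R = Rz(yaw) Ry(pitch) Rx(roll)).
In Python, from station import arm gives the robot as it stands.
- The arm moves only by the shell command python3 -m creep 'ROWS' [FORCE]. ROWS is JSON, a list of rows, each a list of 3 entries, a list of its own where there are three numbers: the shift along the tool's x, y, z in units of 30 mm (1.0 is 30 mm), then the turn about the tool's y in units of 5 degrees (1.0 is 5 degrees), then the opening, from 0 (shut) to 1 (fully open). A call has 1 to 20 rows; each row shifts and turns the pose as measured when the row begins, along the tool's axes as they then stand; what a row does not reach is not made up. A row lasts 1/8 s, in which the tool goes at most 62.5 mm and 10.7 degrees, less where a joint would pass 70% of its speed; a pose out of reach is approached as far as the arm can. A call is refused whole if a number of a shift passes 1 or a number of a turn 1, either way. A call with a gripper value outside its range is refused whole. The fingers move at their own pace and stop on an object; FORCE is the grip in N (left out, the last holds). Time passes only in rows, so rows that do not move let the fingers close. It gives the time, the measured TCP pose, the force and the opening at its end, in the units of the state.
- arm.get_state(): the state, without advancing time (a new reading comes with each control period).
- arm.grab_frame(name): name is "side" or "top" or "wrist"; returns the picture (400x640x3 uint8, red, green, blue); there is no depth.
- arm.camera_info(name): a dict with "camera_matrix" (3x3 intrinsics, pixels), "D" ([k1, k2, p1, p2, k3] as OpenCV has them; the pictures are not rectified), "view" (4x4, takes a point from world to camera coordinates); the wrist camera has in their place "hand_eye" (4x4, takes a point from camera to tool coordinates, whose origin is the TCP and whose axes are the tool frame's). Camera axes: x right, y up, looking along -z (the intrinsics and any distortion apply to the point x, -y, -z); pixel columns grow to the right and rows downward; lengths in m; the calibration is good to about 2 mm. A picture is of the moment at which its call begins: read the wrist's pose just before it. camera_info takes no time and is no camera call.
- arm.finish_job(): hands the job in, once; it reports no verdict.
Trained networks look in the newest picture that a camera, given by its name, has taken for a name from the list of things; names that differ only in an ending like _2 or _b are one class to them, and where a whole thing is asked for, a point or a joint stands for the part that bears it (a point fixed in the world has none). Each returns a list of dicts, best first, with "score" (0 to 1); they miss things now and then, are a little off and sometimes report something else, mostly with a low value. They report only what shows in the picture. A call takes as long as a camera call.
- arm.look_for(thing, camera): "point" ([row, column] in pixels, amid what is visible of it).
- arm.cut_out(thing, camera): "region" (400x640 bool, what is visible of it) and "point" ([row, column] in pixels, amid what is visible of it).
The state is a dict: "time": time; "q": joint angles; "qd": joint speeds; "joint_torque": joint torques, N m; "position": TCP position; "tcp_rot": TCP orientation; "ft_force": force on the tool from outside, world axes, zero at the start; "torque": the same for the moment, N m; "grip_width": opening from 0.0 (shut) to 1.0 (fully open).
Only numpy, scipy, OpenCV 4.12 (cv2) and the standard library are available. Lean on these libraries where they do the work, as an engineer would, in place of code of your own. Each camera call takes 0.05 s, during which the arm holds its last target.

## Working session

There is one attempt and no reset: what is moved stays moved. The work goes in short steps, Python scripts to look and compute and a shell command to move; the robot and the scene stay as the last step left them, time stands still between calls to the robot, and variables do not carry over. Pictures are saved under pics/ and viewed, and the job is handed in when it is done.

```bash
ls; mkdir -p pics; python3 - <<'E'
from station import arm
import cv2,numpy as np
s=arm.get_state();print({k:np.round(v,3).tolist() for k,v in s.items()}, arm.tcp_to_grasp)
for n in ['top','side','wrist']:
    f=arm.grab_frame(n);cv2.imwrite(f'pics/{n}0.png',f[:,:,::-1])
    i=arm.camera_info(n);print(n,{k:np.round(v,3).tolist() for k,v in i.items()})
    for t in ['wheel_center','knob_center','mark','knob']:
        print(n,t,[(d['score'],d['point']) for d in arm.look_for(t,n)][:3])
E
```

```text
pics
{'time': 0.0, 'q': [-1.246, 0.537, -0.004, 1.539, 0.003, 1.067, -0.071], 'qd': [0.002, -0.001, 0.001, -0.002, -0.001, 0.0, -0.0], 'joint_torque': [-0.0, -58.34, 1.049, -25.91, 0.012, 0.01, 0.0], 'position': [0.247, 0.6, 0.203], 'tcp_rot': [-1.573, -0.0, -0.391], 'ft_force': [0.56, 0.982, -0.125], 'torque': [0.002, -0.034, -0.008], 'grip_width': 1.001} -0.0187
top {'camera_matrix': [[520.132, 0.0, 320.513], [0.0, 520.132, 209.802], [0.0, 0.0, 1.0]], 'D': [-0.025, 0.0, 0.0, 0.0, 0.0], 'view': [[-0.017, -1.0, 0.002, 0.082], [0.979, -0.016, 0.203, -0.612], [-0.203, 0.006, 0.979, -1.484], [0.0, 0.0, 0.0, 1.0]]}
top wheel_center [(0.62, [234.9, 298.3])]
top knob_center [(0.57, [210.3, 315.2])]
top mark [(0.78, [234.2, 299.9])]
top knob [(0.51, [204.9, 312.3])]
side {'camera_matrix': [[475.039, 0.0, 310.45], [0.0, 475.039, 201.627], [0.0, 0.0, 1.0]], 'D': [-0.009, 0.0, 0.0, 0.0, 0.0], 'view': [[-0.993, -0.12, 0.017, 0.581], [0.094, -0.674, 0.732, -0.109], [-0.077, 0.728, 0.681, -1.279], [0.0, 0.0, 0.0, 1.0]]}
side wheel_center [(0.61, [205.4, 327.4]), (0.5, [261.9, 231.1])]
side knob_center [(0.54, [179.0, 305.2]), (0.41, [217.9, 286.5]), (0.33, [207.1, 329.9])]
side mark [(0.79, [204.8, 328.9])]
side knob [(0.59, [178.7, 303.4])]
wrist {'camera_matrix': [[324.46, 0.0, 315.936], [0.0, 324.46, 201.361], [0.0, 0.0, 1.0]], 'D': [-0.021, 0.0, 0.0, 0.0, 0.0], 'hand_eye': [[0.0, -0.962, -0.274, -0.07], [-0.0, 0.274, -0.962, -0.17], [1.0, 0.0, -0.0, -0.001], [0.0, 0.0, 0.0, 1.0]]}
wrist wheel_center []
wrist knob_center []
wrist mark []
wrist knob []
```

View pics/top0.png

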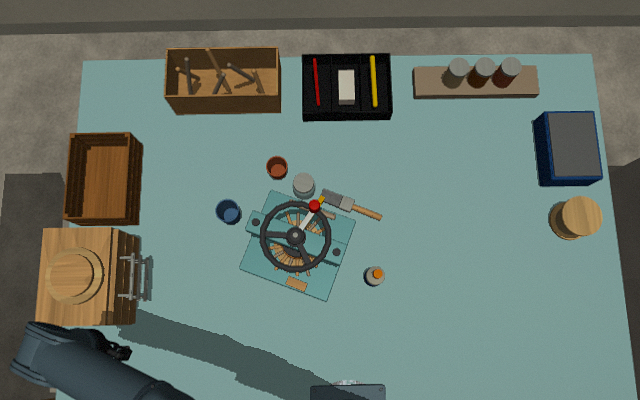

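View pics/side0.png

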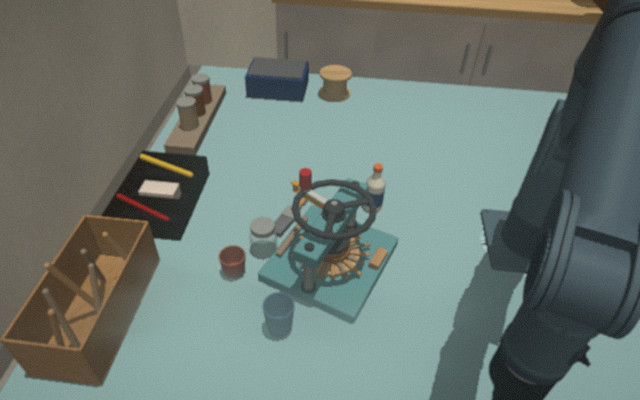

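```bash
cat > h.py <<'E'
import cv2,numpy as np
from station import arm
from scipy.spatial.transform import Rotation as Rn
def proj(n,P,view=None):
    i=arm.camera_info(n);V=np.array(i['view']) if view is None else view
    P=np.atleast_2d(P);c=(V[:3,:3]@P.T).T+V[:3,3]
    c=c*[1,-1,-1]
    return cv2.projectPoints(c.reshape(-1,1,3),np.zeros(3),np.zeros(3),np.array(i['camera_matrix']),np.array(i['D']))[0].reshape(-1,2)
def ray(n,uv,view=None):
    i=arm.camera_info(n);V=np.array(i['view']) if view is None else view
    p=cv2.undistortPoints(np.array(uv,float).reshape(-1,1,2),np.array(i['camera_matrix']),np.array(i['D'])).reshape(2)
    d=V[:3,:3].T@np.array([p[0],-p[1],-1]);o=-V[:3,:3].T@V[:3,3]
    return o,d
def atz(n,uv,z,view=None):
    o,d=ray(n,uv,view);return o+d*(z-o[2])/d[2]
def wview():
    s=arm.get_state();H=np.array(arm.camera_info('wrist')['hand_eye'])
    T=np.eye(4);T[:3,:3]=Rn.from_euler('xyz',s['tcp_rot']).as_matrix();T[:3,3]=s['position']
    return np.linalg.inv(T@H)
E
python3 - <<'E'
from h import *
t=cv2.imread('pics/top0.png');s=cv2.imread('pics/side0.png')
cv2.imwrite('pics/c1.png',cv2.resize(t[180:310,230:390],None,fx=5,fy=4.6,interpolation=3)[:600])
cv2.imwrite('pics/c2.png',cv2.resize(s[155:275,250:410],None,fx=5,fy=5,interpolation=3))
print(atz('top',(296,237),.208),atz('side',(333,206),.208),atz('top',(315,205),.249),atz('side',(305.5,171),.249))
E
```

```text
[0.51091623 0.13839903 0.208     ] [0.51919834 0.15163079 0.208     ] [0.58823369 0.08636049 0.249     ] [0.59015242 0.08720848 0.249     ]
```

View pics/c1.png

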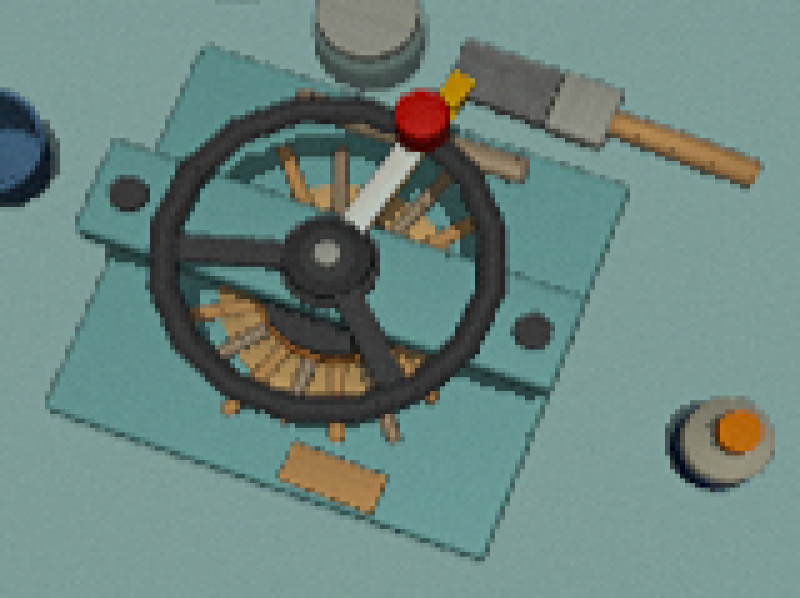

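View pics/c2.png

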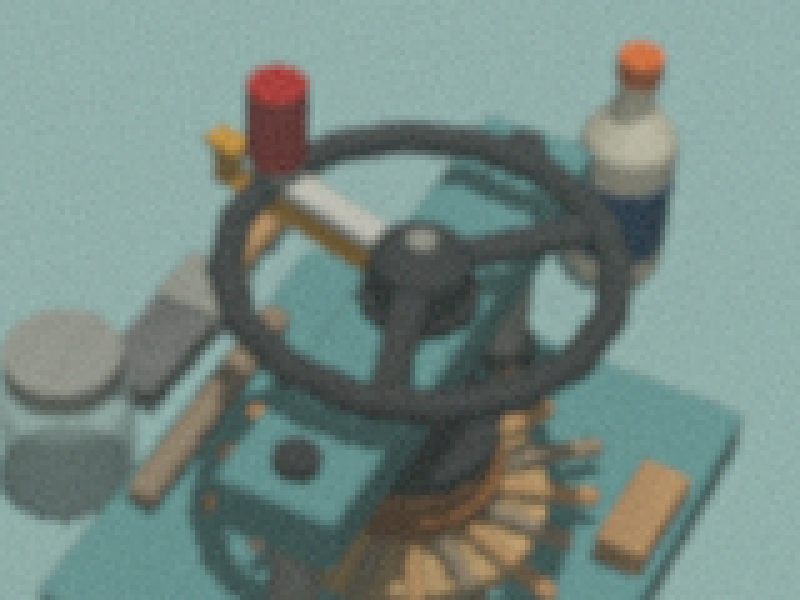

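```bash
python3 - <<'E'
from h import *
from scipy.optimize import least_squares
for nm,a,b,z in [('hub',(295.4,234.8),(334.4,203),.208),('knob',(314.4,204.6),(305.8,171.8),.249),('mark',(322.6,197.4),(295,181.6),.196)]:
    print(nm,atz('top',a,z).round(4),atz('side',b,z).round(4))
# rim dark fit: maximise darkness along circle at top of rim
for n in ['top','side']:
    g=cv2.GaussianBlur(cv2.imread(f'pics/{n}0.png',0),(0,0),1.).astype(np.float32)
    th=np.linspace(0,2*np.pi,180)
    best=[]
    for x in np.arange(.495,.535,.001):
        for y in np.arange(.12,.165,.001):
            P=np.c_[x+.09*np.cos(th),y+.09*np.sin(th),0*th+.194]
            uv=proj(n,P).astype(np.float32)
            v=cv2.remap(g,uv[:,:1].copy(),uv[:,1:].copy(),1).mean();best.append((v,x,y))
    best.sort();print(n,np.mean(best[:8],0))
E
```

```text
hub [0.5169 0.1399 0.208 ] [0.5169 0.1414 0.208 ]
knob [0.5893 0.0879 0.249 ] [0.5891 0.09   0.249 ]
mark [0.6206 0.0656 0.196 ] [0.6178 0.0663 0.196 ]
top [51.85335159  0.514375    0.14075   ]Traceback (most recent call last):
  File "<stdin>", line 13, in <module>
  File "h.py", line 5, in proj
    i=arm.camera_info(n);V=np.array(i['view']) if view is None else view
ValueError: time passes only in moves, steps and waits
```

```bash
python3 -m creep '[[[0,-0.8,0],0,0],[[0,-0.8,0],0,0],[[0,-0.8,0],0,0],[[0.3,-0.8,-0.3],0,0],[[0.8,-0.2,-0.8],0,0],[[0.9,0,-0.9],0,0],[[0.9,0,-0.9],0,0],[[0.9,0,-0.9],0,0],[[0.9,0,-0.9],0,0],[[0.9,0,-0.9],0,0],[[0.9,0,-0.9],0,0],[[0.9,0,-0.9],0,0]]'; python3 - <<'E'
from h import *
s=arm.get_state();print(s['position'],s['tcp_rot'],s['ft_force'],s['grip_width'],s['time'])
E
```

```text
time: 2.25
position: [0.3705, 0.3051, 0.3098]
tcp_rot: [-1.568, 0.0, -0.385]
ft_force: [0.8, 0.5, 0.7]
grip_width: -0.001
[0.37046949 0.30507417 0.30984175] [-1.56783433e+00  3.43256221e-04 -3.85269027e-01] [0.83534693 0.47871716 0.6775151 ] -0.0008414878411530569 2.25
```

```bash
python3 -m creep '[[[0.95,0,-0.26],0,0],[[0.95,0,-0.26],0,0],[[0.95,0,-0.26],0,0],[[0.95,0,-0.26],0,0],[[0.95,0,-0.26],0,0],[[0.95,0,-0.26],0,0],[[0.95,0,-0.26],0,0],[[0.95,0,-0.26],0,0],[[0.95,0,-0.26],0,0],[[0.93,0,-0.26],0,0],[[0,0,0],0,0]]'; python3 - <<'E'
from h import *
s=arm.get_state();print(s['position'],s['tcp_rot'],s['ft_force'])
for n in ['top','side','wrist']:
    f=arm.grab_frame(n);cv2.imwrite(f'pics/{n}1.png',f[:,:,::-1])
a=cv2.imread('pics/wrist1.png');b=cv2.imread('pics/side1.png')
cv2.imwrite('pics/m1.png',np.vstack([a[:300],b[120:400]]))
E
```

```text
time: 3.62
position: [0.6126, 0.1159, 0.3113]
tcp_rot: [-1.565, -0.002, -0.389]
ft_force: [0.0, -0.4, -0.4]
grip_width: -0.002
[0.61259045 0.11591266 0.31129551] [-1.56511784 -0.00205312 -0.38895817] [ 0.04499919 -0.41905946 -0.44790776]
```

View pics/m1.png

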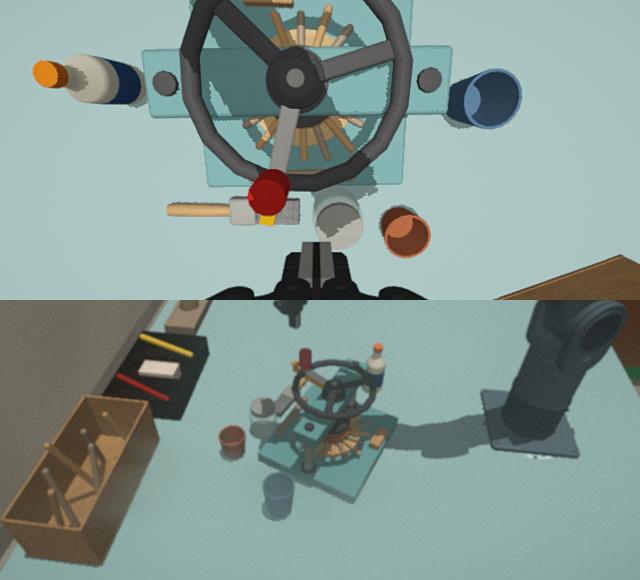

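```bash
python3 - <<'E'
from h import *
s=arm.get_state();print(proj('side',s['position']),proj('top',s['position']))
V=wview();a=cv2.imread('pics/wrist1.png');cv2.imwrite('pics/w1c.png',cv2.resize(a[40:240,180:440],None,fx=3,fy=3))
print(proj('wrist',s['position'],V))
print(atz('wrist',(295,77),.208,V),atz('wrist',(269,194),.249,V),atz('wrist',(268,222),.196,V))
E
```

```text
[[294.39903065 157.00781448]] [[301.55532913 191.10956958]]
[[317.56369328 239.0226093 ]]
[0.51671521 0.13929168 0.208     ] [0.58844559 0.09037918 0.249     ] [0.62256328 0.066273   0.196     ]
```

View pics/w1c.png

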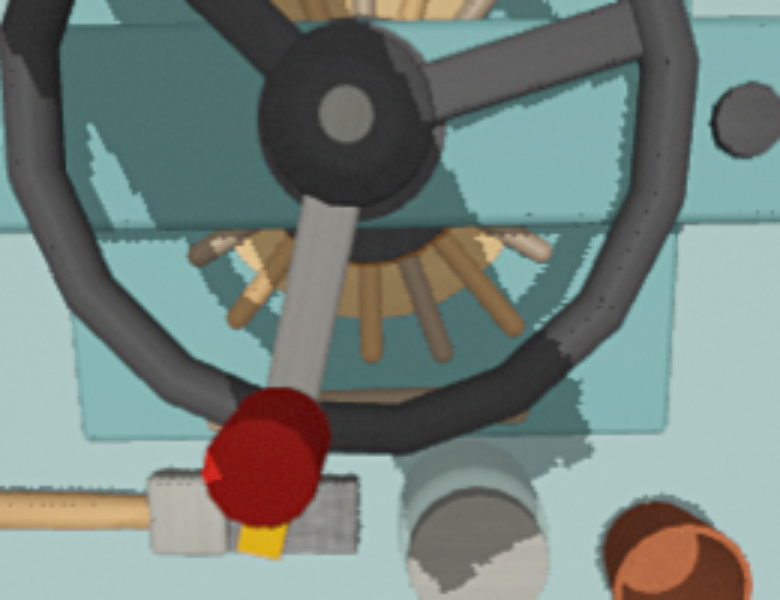

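View pics/side1.png

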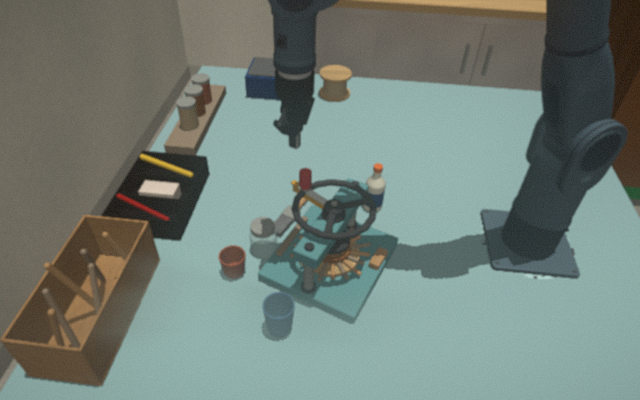

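```bash
python3 - <<'E'
from h import *
b=cv2.imread('pics/side1.png');t=cv2.imread('pics/top1.png')
cv2.imwrite('pics/z1.png',np.hstack([cv2.resize(b[100:200,250:350],None,fx=4,fy=4),cv2.resize(t[140:240,250:350],None,fx=4,fy=4)]))
E
```

```text
(no output)
```

View pics/z1.png

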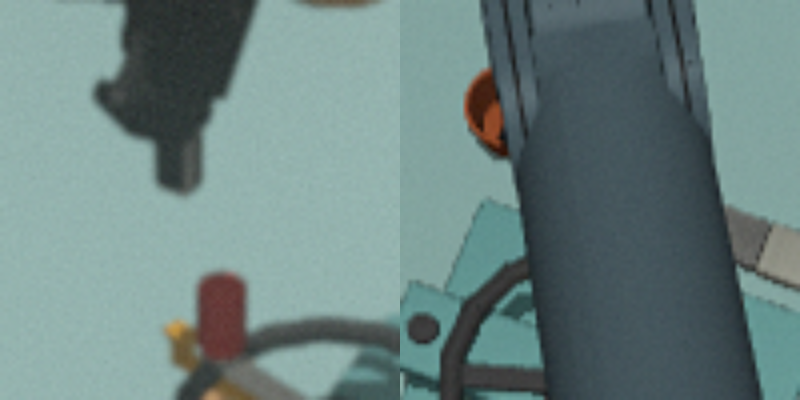

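```bash
python3 - <<'E'
from h import *
s=arm.get_state();V=wview();p=np.array(s['position'])
R=Rn.from_euler('xyz',s['tcp_rot']).as_matrix()
for d in ([0,0,0],[-.011,0,0],[.011,0,0],[0,-.02,0],[-.011,-.02,0],[.011,-.02,0],[-.011,-.03,0]):
  P=p+R@d;print(d,proj('wrist',P,V).round(1),proj('side',P).round(1))
a=cv2.imread('pics/wrist1.png');cv2.imwrite('pics/w1d.png',cv2.resize(a[220:320,260:380],None,fx=5,fy=5))
E
```

```text
[0, 0, 0] [[317.6 239. ]] [[294.4 157. ]]
[-0.011, 0, 0] [[317.6 220.5]] [[298.8 158.6]]
[0.011, 0, 0] [[317.5 256.9]] [[290.  155.4]]
[0, -0.02, 0] [[317.8 254.3]] [[294.4 149.5]]
[-0.011, -0.02, 0] [[317.8 233.9]] [[298.8 151.1]]
[0.011, -0.02, 0] [[317.7 274. ]] [[289.9 148. ]]
[-0.011, -0.03, 0] [[317.9 241.9]] [[298.9 147.2]]
```

View pics/w1d.png

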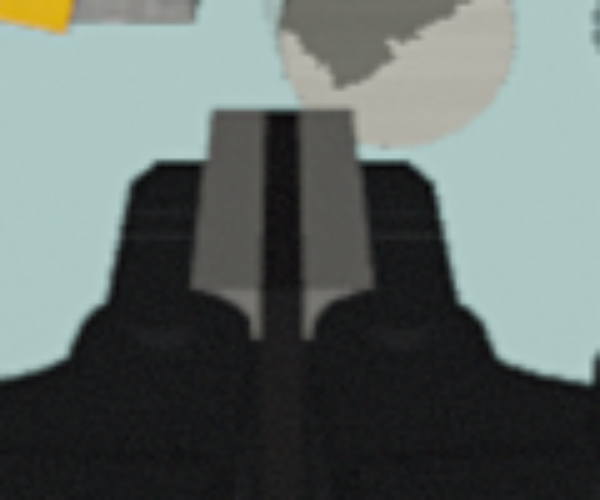

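```bash
python3 -m creep '[[[-0.41,0,0.34],0,0],[[0,0.5,0],0,0],[[0,0.7,0],0,0],[[0,0.7,0],0,0],[[0,0.7,0],0,0],[[0,0.4,0],0,0],[[0,0,0],0,0]]'; python3 - <<'E'
from h import *
s=arm.get_state();print(s['position'],s['tcp_rot'],s['ft_force'])
f=arm.grab_frame('side');b=f[:,:,::-1]
g=arm.grab_frame('wrist')[:,:,::-1]
cv2.imwrite('pics/z2.png',np.hstack([cv2.resize(b[130:230,260:360],None,fx=4,fy=4),cv2.resize(g[0:400,220:420],None,fx=2,fy=1)]))
print(proj('side',s['position']))
E
```

```text
time: 4.65
position: [0.5983, 0.1405, 0.2154]
tcp_rot: [-1.563, 0.003, -0.376]
ft_force: [-0.5, 0.6, 0.6]
grip_width: 0.001
[0.59826515 0.14050123 0.21536457] [-1.56339335  0.00323823 -0.37571133] [-0.5131854   0.62969389  0.62544296]
[[298.7925469 196.9787053]]
```

View pics/z2.png

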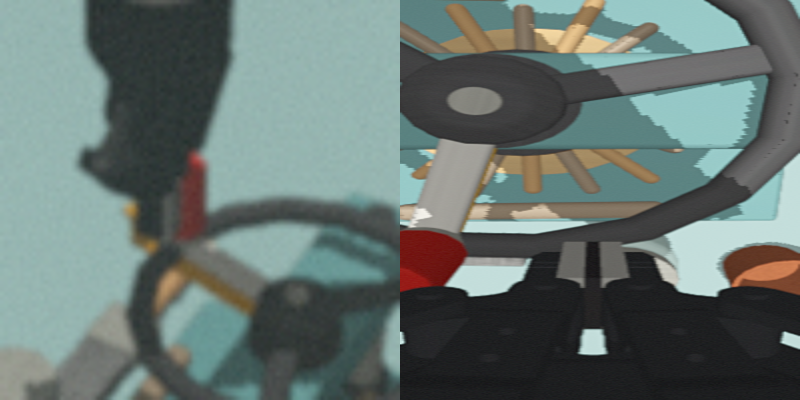

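```bash
cat > plan.py <<'E'
import sys
from h import *
C=np.array([.5167,.1403])
def plan(total,n,r=.09,z=.214):
    s=arm.get_state();p=np.array(s['position']);R=Rn.from_euler('xyz',s['tcp_rot']).as_matrix()
    d=p[:2]-C;a0=np.degrees(np.arctan2(d[1],d[0]))
    print('t %.2f ang %.1f r %.4f z %.3f yaw %.3f F'%(s['time'],a0,np.hypot(*d),p[2],s['tcp_rot'][2]),np.round(s['ft_force'],1),'q7 %.2f'%s['q'][6])
    cur=p.copy();rows=[]
    for k in range(1,n+1):
        a=np.radians(a0-total*k/n);t=np.array([*(C+r*np.array([np.cos(a),np.sin(a)])),z])
        u=R.T@(t-cur)/.03;rows.append('[%s],0,0'%','.join('%.2f'%(v+0) for v in u));cur=t
    print('['+','.join('[%s]'%x for x in rows)+']')
if __name__=='__main__': plan(float(sys.argv[1]),int(sys.argv[2]))
E
python3 plan.py 60 8
```

```text
t 4.75 ang 0.2 r 0.0825 z 0.217 yaw -0.376 F [-0.2 -1.   0.8] q7 1.02
[[[0.35,0.09,-0.28],0,0],[[0.07,-0.00,-0.39],0,0],[[0.02,-0.00,-0.39],0,0],[[-0.03,-0.00,-0.39],0,0],[[-0.08,-0.00,-0.38],0,0],[[-0.13,-0.00,-0.37],0,0],[[-0.18,-0.00,-0.35],0,0],[[-0.22,-0.00,-0.32],0,0]]
```

```bash
python3 -m creep '[[[0.35,0.09,-0.28],0,0],[[0.07,0,-0.39],0,0],[[0.02,0,-0.39],0,0],[[-0.03,0,-0.39],0,0],[[-0.08,0,-0.38],0,0],[[-0.13,0,-0.37],0,0],[[-0.18,0,-0.35],0,0],[[-0.22,0,-0.32],0,0]]'; python3 plan.py 60 6; python3 - <<'E'
from h import *
b=arm.grab_frame('side')[:,:,::-1];g=arm.grab_frame('wrist')[:,:,::-1]
cv2.imwrite('pics/z3.png',np.hstack([cv2.resize(b[130:230,260:360],None,fx=4,fy=4),cv2.resize(g[0:400,220:420],None,fx=2,fy=1)]))
E
```

```text
time: 5.75
position: [0.563, 0.0593, 0.2159]
tcp_rot: [-1.555, -0.005, -0.376]
ft_force: [2.1, 1.5, -0.2]
grip_width: 0.002
t 5.75 ang -60.3 r 0.0933 z 0.216 yaw -0.376 F [ 2.1  1.5 -0.2] q7 1.14
[[[-0.45,0.06,-0.31],0,0],[[-0.42,-0.01,-0.31],0,0],[[-0.47,-0.01,-0.23],0,0],[[-0.50,-0.00,-0.15],0,0],[[-0.52,-0.00,-0.06],0,0],[[-0.52,-0.00,0.03],0,0]]
```

View pics/z3.png

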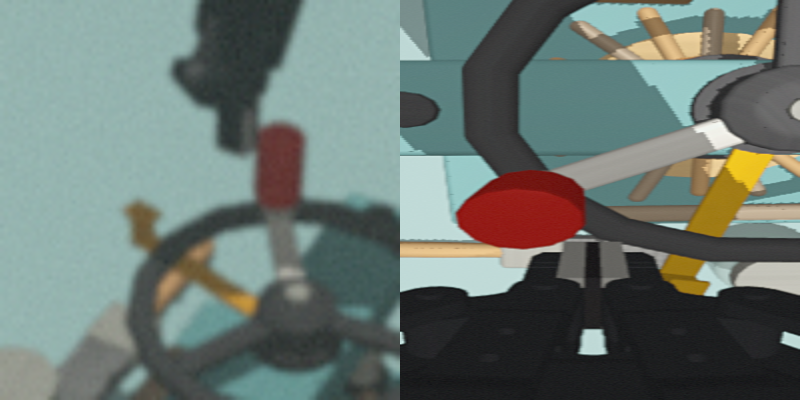

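```bash
sed -i 's/z=.214/z=.208/' plan.py; python3 -m creep '[[[-0.45,0.2,-0.31],0,0],[[-0.42,0.05,-0.31],0,0],[[-0.47,0,-0.23],0,0],[[-0.50,0,-0.15],0,0],[[-0.52,0,-0.06],0,0],[[-0.52,0,0.03],0,0]]'; python3 plan.py 80 8
```

```text
time: 6.6
position: [0.4717, 0.0588, 0.209]
tcp_rot: [-1.556, -0.014, -0.379]
ft_force: [1.5, -1.4, 1.4]
grip_width: -0.002
t 6.60 ang -118.9 r 0.0931 z 0.209 yaw -0.379 F [ 1.5 -1.4  1.4] q7 1.06
[[[-0.50,0.03,0.21],0,0],[[-0.48,-0.00,0.20],0,0],[[-0.44,-0.00,0.28],0,0],[[-0.39,-0.00,0.35],0,0],[[-0.32,0.00,0.41],0,0],[[-0.24,0.00,0.46],0,0],[[-0.16,0.01,0.50],0,0],[[-0.07,0.01,0.52],0,0]]
```

```bash
python3 -m creep '[[[-0.50,0.03,0.21],0,0],[[-0.48,0,0.20],0,0],[[-0.44,0,0.28],0,0],[[-0.39,0,0.35],0,0],[[-0.32,0,0.41],0,0],[[-0.24,0,0.46],0,0],[[-0.16,0.01,0.50],0,0],[[-0.07,0.01,0.52],0,0]]'; python3 plan.py 80 8;python3 - <<'E'
from h import *
b=arm.grab_frame('side')[:,:,::-1];g=arm.grab_frame('wrist')[:,:,::-1]
cv2.imwrite('pics/z4.png',np.hstack([cv2.resize(b[130:230,260:360],None,fx=4,fy=4),cv2.resize(g[0:400,220:420],None,fx=2,fy=1)]))
E
```

```text
time: 7.6
position: [0.4173, 0.1702, 0.2048]
tcp_rot: [-1.571, -0.001, -0.377]
ft_force: [-2.4, -1.2, 2.2]
grip_width: 0.001
t 7.60 ang 163.3 r 0.1038 z 0.205 yaw -0.377 F [-2.4 -1.2  2.2] q7 0.76
[[[0.46,-0.11,0.56],0,0],[[0.09,0.00,0.51],0,0],[[0.18,0.00,0.49],0,0],[[0.26,0.00,0.45],0,0],[[0.34,0.00,0.40],0,0],[[0.40,0.00,0.34],0,0],[[0.45,0.00,0.26],0,0],[[0.49,0.00,0.18],0,0]]
```

View pics/z4.png

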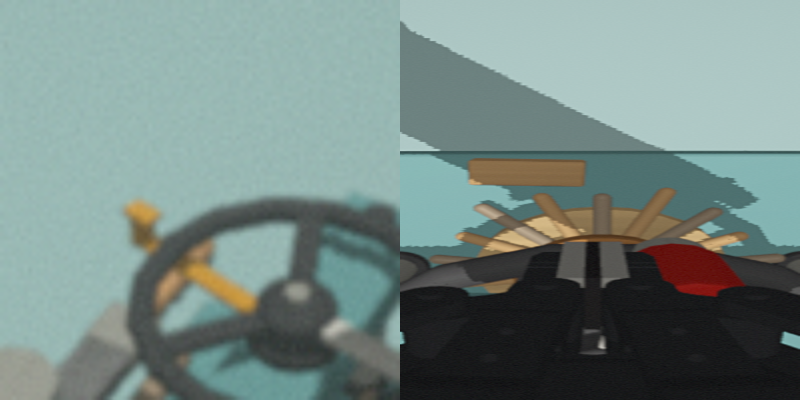

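```bash
python3 -m creep '[[[0.46,-0.11,0.56],0,0],[[0.09,0,0.51],0,0],[[0.18,0,0.49],0,0],[[0.26,0,0.45],0,0]]'; python3 plan.py 40 4
```

```text
time: 8.2
position: [0.4664, 0.2172, 0.2064]
tcp_rot: [-1.574, 0.003, -0.375]
ft_force: [-3.0, -1.2, 1.6]
grip_width: -0.004
t 8.20 ang 123.2 r 0.0919 z 0.206 yaw -0.375 F [-3.  -1.2  1.6] q7 0.74
[[[0.39,-0.05,0.36],0,0],[[0.40,-0.00,0.33],0,0],[[0.45,-0.00,0.26],0,0],[[0.49,-0.00,0.18],0,0]]
```

```bash
python3 -m creep '[[[0.39,-0.05,0.36],0,0],[[0.40,0,0.33],0,0],[[0.45,0,0.26],0,0],[[0.49,0,0.18],0,0]]'; python3 plan.py 40 4
```

```text
time: 8.7
position: [0.5288, 0.2355, 0.2068]
tcp_rot: [-1.572, 0.006, -0.371]
ft_force: [-3.0, 0.1, 2.5]
grip_width: 0.001
t 8.70 ang 82.7 r 0.0959 z 0.207 yaw -0.371 F [-3.   0.1  2.5] q7 0.79
[[[0.56,-0.04,-0.11],0,0],[[0.52,-0.00,-0.01],0,0],[[0.51,-0.00,-0.10],0,0],[[0.49,-0.00,-0.19],0,0]]
```

```bash
python3 -m creep '[[[0.56,-0.04,-0.11],0,0],[[0.52,0,-0.01],0,0],[[0.51,0,-0.10],0,0],[[0.49,0,-0.19],0,0]]'; python3 plan.py 24 3; python3 - <<'E'
from h import *
b=arm.grab_frame('side')[:,:,::-1];g=arm.grab_frame('wrist')[:,:,::-1]
cv2.imwrite('pics/s5.png',b);cv2.imwrite('pics/w5.png',g)
cv2.imwrite('pics/z5.png',np.hstack([cv2.resize(b[130:230,260:360],None,fx=4,fy=4),cv2.resize(g[0:400,220:420],None,fx=2,fy=1)]))
E
```

```text
time: 9.2
position: [0.5859, 0.2024, 0.2073]
tcp_rot: [-1.57, 0.007, -0.368]
ft_force: [-2.6, 2.0, 0.7]
grip_width: 0.001
t 9.20 ang 41.9 r 0.0930 z 0.207 yaw -0.368 F [-2.6  2.   0.7] q7 0.90
[[[0.31,-0.03,-0.31],0,0],[[0.33,-0.00,-0.26],0,0],[[0.29,-0.00,-0.31],0,0]]
```

View pics/z5.png

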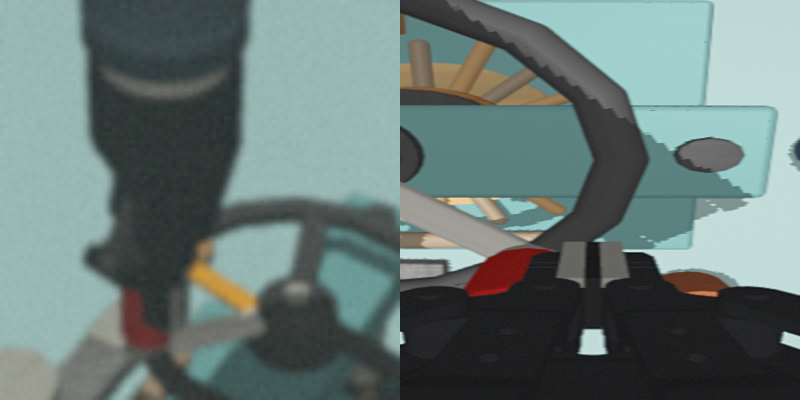

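View pics/w5.png

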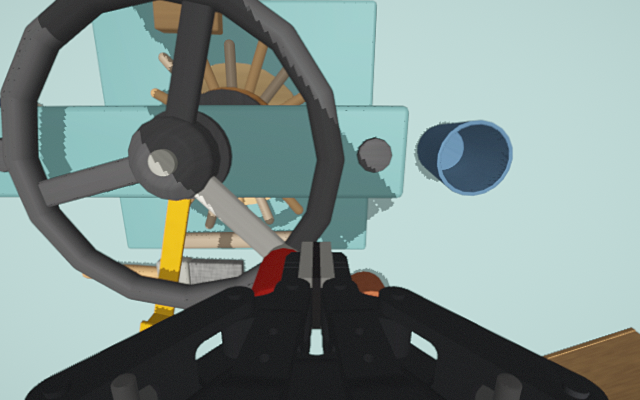

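```bash
python3 - <<'E'
from h import *
V=wview();C=np.array([.5167,.1403])
print(atz('wrist',(161,162),.208,V))
for uv in [(212,187),(275,243)]:
  p=atz('wrist',uv,.197,V);d=p[:2]-C;print(p,np.degrees(np.arctan2(d[1],d[0])),np.hypot(*d))
for uv in [(183,200),(165,300)]:
  p=atz('wrist',uv,.19,V);d=p[:2]-C;print('ptr',p,np.degrees(np.arctan2(d[1],d[0])))
E
```

```text
[0.51643928 0.13863933 0.208     ]
[0.53950133 0.15349161 0.197     ] 30.0513421751272 0.026342343320027353
[0.58421512 0.17343717 0.197     ] 26.142315093079834 0.07520879529064255
ptr [0.54100803 0.1308823  0.19      ] -21.177939286773068
ptr [0.59757681 0.08760682 0.19      ] -33.08520571153523
```

```bash
python3 -m creep '[[[0.31,-0.03,-0.31],0,0],[[0.33,0,-0.26],0,0],[[0.29,0,-0.31],0,0]]'; python3 plan.py 20 3
```

```text
time: 9.68
position: [0.6026, 0.1654, 0.2077]
tcp_rot: [-1.57, 0.007, -0.369]
ft_force: [-0.5, 3.5, -0.1]
grip_width: -0.007
t 9.68 ang 16.3 r 0.0895 z 0.208 yaw -0.369 F [-0.5  3.5 -0.1] q7 0.97
[[[0.21,-0.01,-0.28],0,0],[[0.16,-0.00,-0.31],0,0],[[0.12,-0.00,-0.33],0,0]]
```

```bash
python3 -m creep '[[[0.21,-0.01,-0.28],0,0],[[0.16,0,-0.31],0,0],[[0.12,0,-0.25],0,0],[[0,0,0],0,0]]'; python3 plan.py 6 2; python3 - <<'E'
from h import *
b=arm.grab_frame('side')[:,:,::-1];g=arm.grab_frame('wrist')[:,:,::-1]
cv2.imwrite('pics/s6.png',b);cv2.imwrite('pics/w6.png',g)
cv2.imwrite('pics/z6.png',np.hstack([cv2.resize(b[130:230,260:360],None,fx=4,fy=4),cv2.resize(g[0:400,220:420],None,fx=2,fy=1)]))
E
```

```text
time: 10.18
position: [0.6092, 0.1323, 0.2084]
tcp_rot: [-1.57, 0.004, -0.372]
ft_force: [-0.3, 0.2, 0.4]
grip_width: -0.002
t 10.18 ang -4.9 r 0.0929 z 0.208 yaw -0.372 F [-0.3  0.2  0.4] q7 1.02
[[[-0.05,0.01,-0.18],0,0],[[0.03,-0.00,-0.15],0,0]]
```

View pics/z6.png

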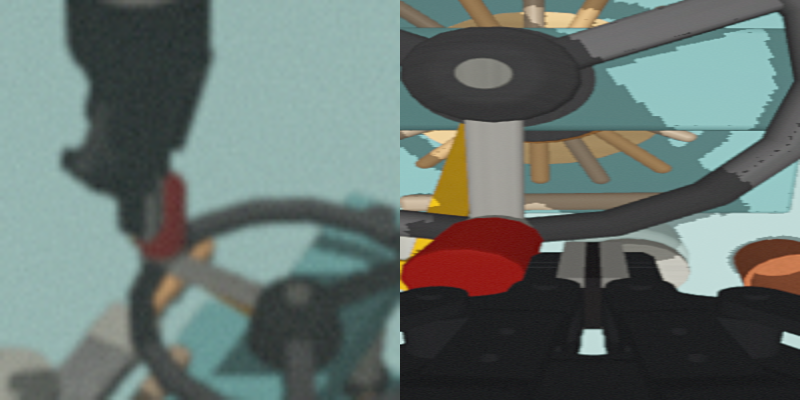

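View pics/w6.png

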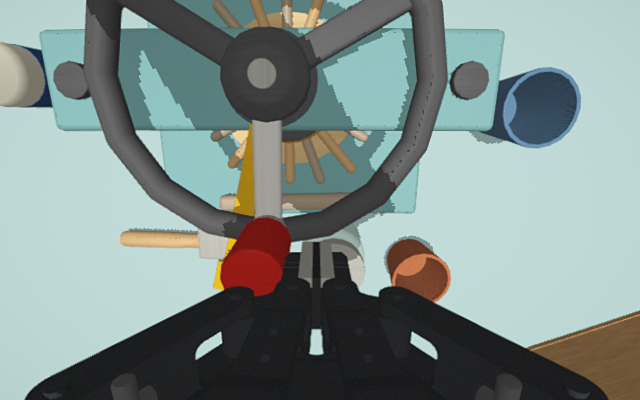

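```bash
python3 - <<'E'
from h import *
V=wview();C=np.array([.5167,.1403])
print(atz('wrist',(262,73),.208,V))
for uv,z in [((266,130),.197),((267.5,205),.197),((250,272),.249)]:
  p=atz('wrist',uv,z,V);d=p[:2]-C;print(p,np.degrees(np.arctan2(d[1],d[0])),np.hypot(*d))
E
```

```text
[0.51751444 0.13928119 0.208     ]
[0.54345733 0.12836696 0.197     ] -24.035575713188194 0.029297651748659666
[0.58296565 0.11206177 0.197     ] -23.080634644464407 0.07203148255178904
[0.59717147 0.10552933 0.249     ] -23.36854051794911 0.08766217502217416
```

```bash
python3 -m creep '[[[-0.03,0,-0.17],0,0],[[0.02,0,-0.15],0,0],[[0,0,-0.13],0,0],[[0,0,0],0,0]]'; python3 plan.py 3 1; python3 - <<'E'
from h import *
g=arm.grab_frame('wrist')[:,:,::-1]
cv2.imwrite('pics/w7.png',g)
np.save('v7.npy',wview())
E
```

```text
time: 10.78
position: [0.6035, 0.1217, 0.2085]
tcp_rot: [-1.569, 0.004, -0.369]
ft_force: [-0.1, 0.4, -0.0]
grip_width: 0.001
t 10.78 ang -12.1 r 0.0888 z 0.209 yaw -0.369 F [-0.1  0.4 -0. ] q7 1.04
[[[0.06,0.02,-0.15],0,0]]
```

View pics/w7.png

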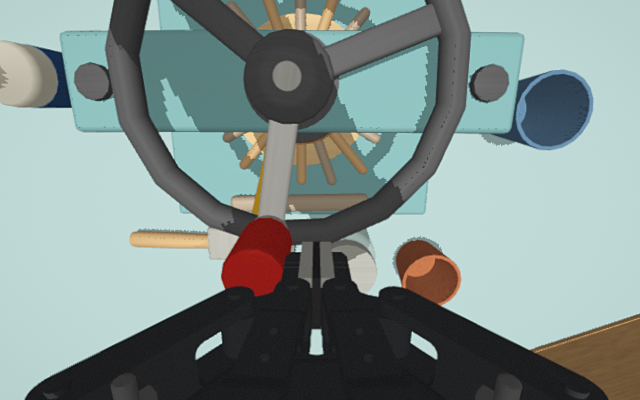

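```bash
python3 - <<'E'
from h import *
V=np.load('v7.npy');C=np.array([.5167,.1403])
print(atz('wrist',(287,76),.208,V))
for uv,z in [((282,130),.197),((273.5,205),.197),((253,272),.249)]:
  p=atz('wrist',uv,z,V);d=p[:2]-C;print(p,np.degrees(np.arctan2(d[1],d[0])),np.hypot(*d))
E
```

```text
[0.5177939  0.13861245 0.208     ]
[0.54120563 0.12498305 0.197     ] -32.00694549756657 0.028898701915253545
[0.57886687 0.10384245 0.197     ] -30.38934389440416 0.07206853058415738
[0.59228369 0.09522849 0.249     ] -30.808156814511758 0.0880019013161703
```

```bash
python3 -m creep '[[[0.03,0,-0.15],0,0],[[0,0,0],0,0]]'; python3 plan.py 2 1; python3 - <<'E'
from h import *
g=arm.grab_frame('wrist')[:,:,::-1]
cv2.imwrite('pics/w8.png',g)
np.save('v8.npy',wview())
E
```

```text
time: 11.08
position: [0.6028, 0.117, 0.2086]
tcp_rot: [-1.569, 0.004, -0.368]
ft_force: [-0.1, -0.4, -0.0]
grip_width: -0.001
t 11.07 ang -15.1 r 0.0892 z 0.209 yaw -0.368 F [-0.1 -0.4 -0. ] q7 1.04
[[[0.04,0.02,-0.10],0,0]]
```

View pics/w8.png

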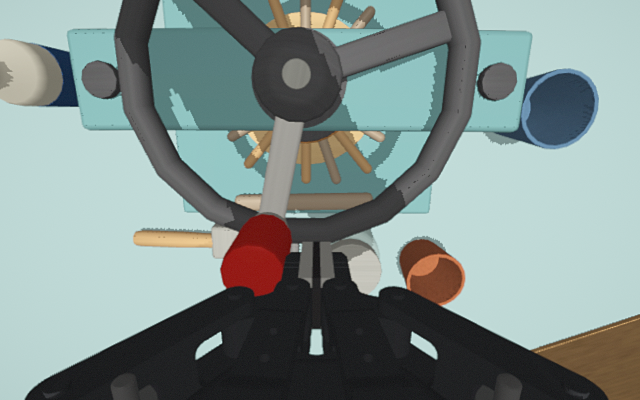

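```bash
python3 -m creep '[[[0,0,0.5],0,0],[[0,-0.8,0.2],0,0],[[0,-0.9,0],0,0],[[0,-0.9,0],0,0],[[0,-0.7,0.3],0,0],[[-0.4,0,0.9],0,0],[[-0.4,0,0.9],0,0],[[-0.4,0,0.9],0,0],[[-0.4,0,0.9],0,0],[[-0.4,0,0.9],0,0],[[-0.4,0,0.9],0,0],[[0,0,0.9],0,0],[[0,0,0],0,0]]'; python3 - <<'E'
from h import *
for n in ['top','side']:
    cv2.imwrite(f'pics/{n}9.png',arm.grab_frame(n)[:,:,::-1])
def cent(f,roi):
    m=cv2.imread(f).astype(int);m=m[roi[0]:roi[1],roi[2]:roi[3]]
    w=np.clip(m[...,2]-np.maximum(m[...,0],m[...,1])-40,0,None).astype(float)
    ys,xs=np.mgrid[roi[0]:roi[1],roi[2]:roi[3]];return (w*xs).sum()/w.sum(),(w*ys).sum()/w.sum(),(w>0).sum()
print([cent(f'pics/top{k}.png',(190,225,300,335)) for k in (0,9)])
print([cent(f'pics/side{k}.png',(160,200,290,325)) for k in (0,9)])
C=np.array([.5167,.1403])
for a in (-35.4,-34.4,-33.4,-32.4,-31.4):
    P=[*(C+.09*np.array([np.cos(np.radians(a)),np.sin(np.radians(a))])),.24];print(a,proj('top',P),proj('side',P))
cv2.imwrite('pics/z9.png',np.hstack([cv2.resize(cv2.imread(f'pics/top{k}.png')[180:270,250:340],None,fx=4,fy=4) for k in (0,9)]))
E
```

```text
time: 12.75
position: [0.6148, 0.3652, 0.3102]
tcp_rot: [-1.571, 0.005, -0.362]
ft_force: [1.5, -0.5, 1.1]
grip_width: -0.0
[(np.float64(314.07725498253546), np.float64(204.53975755085267), np.int64(148)), (np.float64(313.0627701729107), np.float64(203.92047910662825), np.int64(164))]
[(np.float64(304.9520481927711), np.float64(172.21734939759037), np.int64(131)), (np.float64(303.8509797964454), np.float64(174.5773963238645), np.int64(216))]
-35.4 [[314.33133453 205.0569685 ]] [[305.44800209 174.29011089]]
-34.4 [[313.83653768 204.7311477 ]] [[304.99002901 174.6084859 ]]
-33.4 [[313.33610647 204.41390825]] [[304.54019358 174.93250738]]
-32.4 [[312.83019039 204.10534031]] [[304.09863681 175.26210162]]
-31.4 [[312.31894033 203.80553155]] [[303.66549846 175.59719318]]
```

View pics/z9.png

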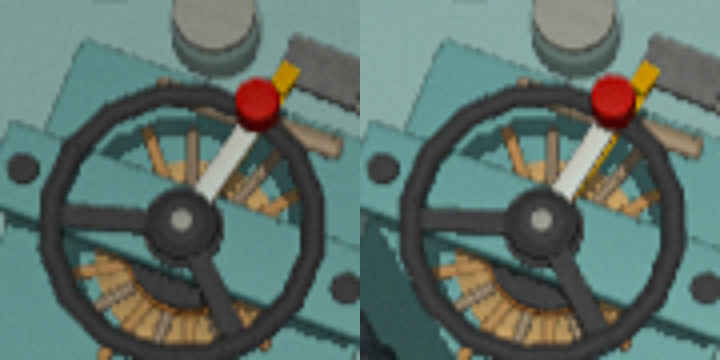

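```bash
python3 -m creep '[[[0.28,0,-0.8],0,0],[[0.28,0,-0.8],0,0],[[0.28,0,-0.8],0,0],[[0.28,0,-0.8],0,0],[[0.28,0,-0.8],0,0],[[0.28,0,-0.8],0,0],[[0.28,0,-0.8],0,0],[[0.2,0,-0.6],0,0],[[0,0,0],0,0]]'; python3 plan.py 3 1
```

```text
time: 13.98
position: [0.6086, 0.1489, 0.3125]
tcp_rot: [-1.573, 0.001, -0.375]
ft_force: [0.2, -0.4, -0.2]
grip_width: 0.005
t 13.97 ang 5.3 r 0.0923 z 0.313 yaw -0.375 F [ 0.2 -0.4 -0.2] q7 0.97
[[[0.00,3.48,-0.17],0,0]]
```

Clear of the knob (18° lag at −34°); descend straight.

```bash
python3 -m creep '[[[0,0.6,0],0,0],[[0,0.8,0],0,0],[[0,0.8,0],0,0],[[0,0.8,0],0,0],[[0,0.3,0],0,0],[[0,0,0],0,0]]'; python3 plan.py 15 5
```

```text
time: 14.72
position: [0.6055, 0.1566, 0.2044]
tcp_rot: [-1.573, 0.007, -0.365]
ft_force: [-0.3, -0.6, -0.0]
grip_width: 0.001
t 14.72 ang 10.4 r 0.0903 z 0.204 yaw -0.365 F [-0.3 -0.6 -0. ] q7 0.98
[[[0.07,-0.12,-0.14],0,0],[[0.07,-0.00,-0.14],0,0],[[0.06,-0.00,-0.14],0,0],[[0.06,-0.00,-0.15],0,0],[[0.05,-0.00,-0.15],0,0]]
```

```bash
python3 -m creep '[[[0.1,-0.12,-0.24],0,0],[[0.09,0,-0.25],0,0],[[0.07,0,-0.25],0,0],[[0.04,0,-0.24],0,0],[[0,0,0],0,0]]'; python3 plan.py 4 2; python3 - <<'E'
from h import *
s=arm.get_state();p=np.array(s['position']);R=Rn.from_euler('xyz',s['tcp_rot']).as_matrix()
print(R.T@(np.array([.6019,.1139,.2085])-p)/.03)
E
```

```text
time: 15.35
position: [0.6052, 0.1232, 0.2112]
tcp_rot: [-1.57, 0.003, -0.366]
ft_force: [-0.7, 0.2, 0.3]
grip_width: -0.001
t 15.35 ang -11.0 r 0.0901 z 0.211 yaw -0.366 F [-0.7  0.2  0.3] q7 1.03
[[[0.01,0.11,-0.10],0,0],[[0.01,-0.00,-0.10],0,0]]
[ 0.00905393  0.08899948 -0.32744487]
```

```bash
python3 -m creep '[[[0,0.09,-0.1],0,0],[[0,0,-0.1],0,0],[[0,0,0],0,0]]'; python3 - <<'E'
from h import *
s=arm.get_state();p=np.array(s['position']);R=Rn.from_euler('xyz',s['tcp_rot']).as_matrix()
print(s['ft_force'],R.T@(np.array([.6019,.1139,.2085])-p)/.03)
E
```

```text
time: 15.72
position: [0.6027, 0.1177, 0.2081]
tcp_rot: [-1.57, 0.003, -0.365]
ft_force: [-0.6, 0.5, -0.3]
grip_width: 0.001
[-0.60986566  0.49093704 -0.31561293] [ 0.02146556 -0.01281403 -0.12876326]
```

```bash
python3 -m creep '[[[0.02,0,-0.12],0,0],[[0,0,0],0,0]]'; python3 - <<'E'
from h import *
s=arm.get_state();p=np.array(s['position']);R=Rn.from_euler('xyz',s['tcp_rot']).as_matrix()
print(s['ft_force'],R.T@(np.array([.6019,.1139,.2085])-p)/.03)
E
python3 -m creep '[[[0,0,0.5],0,0],[[0,-0.8,0.2],0,0],[[0,-0.9,0],0,0],[[0,-0.9,0],0,0],[[0,-0.7,0.3],0,0],[[-0.4,0,0.9],0,0],[[-0.4,0,0.9],0,0],[[-0.4,0,0.9],0,0],[[-0.4,0,0.9],0,0],[[-0.4,0,0.9],0,0],[[-0.4,0,0.9],0,0],[[-0.4,0,0.9],0,0],[[-0.4,0,0.9],0,0],[[0,0,0.9],0,0],[[0,0,0],0,0]]'
python3 - <<'E'
from h import *
for n in ['top','side']:
    cv2.imwrite(f'pics/{n}10.png',arm.grab_frame(n)[:,:,::-1])
def cent(f,roi):
    m=cv2.imread(f).astype(int);m=m[roi[0]:roi[1],roi[2]:roi[3]]
    w=(m[...,2]>1.8*np.maximum(m[...,0],m[...,1])).astype(float)
    ys,xs=np.mgrid[roi[0]:roi[1],roi[2]:roi[3]];return (w*xs).sum()/w.sum(),(w*ys).sum()/w.sum(),(w>0).sum()
print([cent(f'pics/top{k}.png',(190,225,300,335)) for k in (0,9,10)])
print([cent(f'pics/side{k}.png',(160,200,290,325)) for k in (0,9,10)])
cv2.imwrite('pics/z10.png',np.hstack([cv2.resize(cv2.imread(f'pics/top{k}.png')[180:270,250:340],None,fx=4,fy=4) for k in (0,10)]))
E
```

```text
time: 15.98
position: [0.6021, 0.1152, 0.2082]
tcp_rot: [-1.569, 0.003, -0.364]
ft_force: [-0.4, -0.2, -0.4]
grip_width: 0.004
[-0.37981857 -0.23315232 -0.41043135] [ 0.00984862 -0.01108191 -0.04109171]
time: 17.85
position: [0.6076, 0.4298, 0.31]
tcp_rot: [-1.567, 0.005, -0.354]
ft_force: [-1.3, 0.5, -0.3]
grip_width: -0.001
[(np.float64(313.976), np.float64(205.912), np.int64(125)), (np.float64(313.008064516129), np.float64(205.15322580645162), np.int64(124)), (np.float64(313.421875), np.float64(205.6015625), np.int64(128))]
[(np.float64(304.9746835443038), np.float64(173.1139240506329), np.int64(79)), (np.float64(304.01612903225805), np.float64(178.78494623655914), np.int64(186)), (np.float64(304.6806282722513), np.float64(178.3979057591623), np.int64(191))]
```

View pics/z10.png

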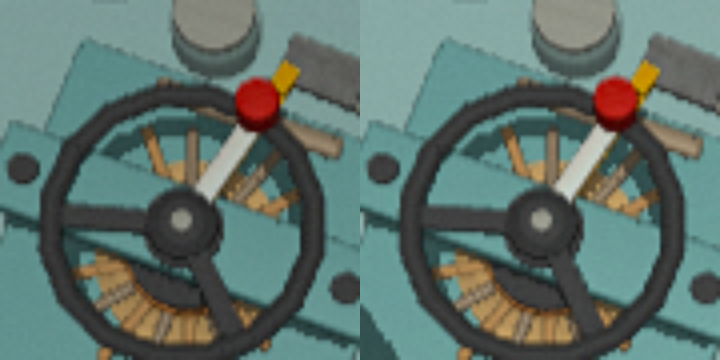

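View pics/side10.png

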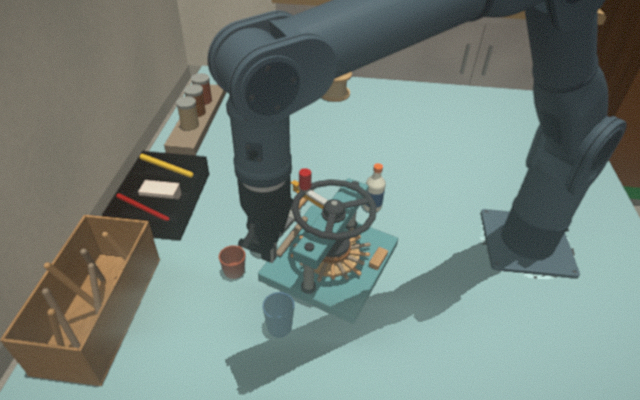

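```bash
python3 - <<'E'
from station import arm
print(arm.finish_job())
E
```

```text
the job is handed in; nothing more can be done
None
```

I pushed the wheel clockwise through one turn by its red knob, using the outside of the shut fingers and never gripping it. I then lifted the arm clear and handed the job in at about 18 s.

- **Knob position:** the last pictures from the top and side cameras, compared with the first ones, put the knob back at the yellow pointer. It is about 1° short: 1.1° by the top camera and about 0.7° by the side camera. I did not push it past the pointer. I left the last degree alone because it is close to the measuring error.
- **Forces:** the readings I took between moves stayed at about 4 N or less.
- **Other things on the bench:** none looked moved in the top-camera close-up or the side picture. I judged this by eye and did not measure it.
- **A check that disagreed:** both the side and wrist cameras showed the shut fingertips about 2 to 3 cm higher than the reported tool position. I pushed with the tool low, at a reported 205–216 mm above the table, and the fingers still met the knob.

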